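# Fill the ball bath and clip on the temperature probe

### The job

Pour all six copper balls from the yellow cup into the metal beaker on the stirrer and stand the empty cup upright on the bench again. Then take the red probe clip off its parking plate by squeezing its levers, lower its open jaws astride the beaker's rim and let them close on the wall, so that the probe hangs inside the beaker. Do not tip the beaker or push it out of place, and do not disturb the wash bottle, the glass or the amber jar.

Things in the scene. Friction and masses are not known exactly. Their poses are not given: they have to be found in the camera images.
- cup: Yellow plastic pouring cup, 100 x 52 x 50 mm, 90 g empty, standing on the bench with six loose balls in it. Origin: underside; z up; the open spout points to its -x. Flat base from x = -14 to +42 mm, with a vertical back wall there; the spout's floor rises from x = -14 mm at 35 degrees from level. Tipped forward, towards the spout, by 60 to 65 degrees it empties.
- cup_grip (a point): Where to grip the cup, across its flat parallel sides (52 mm apart along y, full height from x = -14 to +42 mm): x = +10 mm, 36 mm above its underside.
- cup_lip (a point): Pouring edge of the cup's spout: 57 mm ahead (-x) of the cup's origin and 33 mm above its underside.
- ball0: Copper-coloured metal ball, 14 mm diameter, 11 g; origin at its centre; starts in the cup.
- ball1: Copper-coloured metal ball, 14 mm diameter, 11 g; origin at its centre; starts in the cup.
- ball2: Copper-coloured metal ball, 14 mm diameter, 11 g; origin at its centre; starts in the cup.
- ball3: Copper-coloured metal ball, 14 mm diameter, 11 g; origin at its centre; starts in the cup.
- ball4: Copper-coloured metal ball, 14 mm diameter, 11 g; origin at its centre; starts in the cup.
- ball5: Copper-coloured metal ball, 14 mm diameter, 11 g; origin at its centre; starts in the cup.
- stirrer: White and blue magnetic stirrer, 150 x 150 mm, fixed to the bench; its round steel top, 130 mm across, is 55 mm above the bench. Origin: centre of its underside.
- beaker: Round open metal beaker standing loose on the stirrer's top: outer diameter 96 mm, height 95 mm, straight wall 4 mm thick, floor 5 mm thick, 0.4 kg. Origin: centre of its underside, z up.
- beaker_rim (a point): Centre of the beaker's mouth, level with the rim (95 mm above the beaker's underside). The wall's middle line lies 46 mm from here.
- park: Parking plate, fixed: a black base 90 x 80 x 12 mm with an upright steel plate, 60 mm wide along x, 4 mm thick in y, its top edge 101 mm above the bench; the clip is clipped on this edge. Origin: centre of the underside.
- clip: Red sprung clip like a big clothes-peg, 90 mm tall, 24 mm wide, 105 g, jaws down, levers up. Origin: on the hinge axis (its x); z up. Black jaw pads, 14 mm wide, from z = -28 to -42 mm; above them the jaw arms leave 14 mm for a wall, up to z = -5 mm. On the parking plate the hinge is 22 mm above the plate's edge. This is the +y half, with the probe: a 6 mm steel rod at y = +18 mm.
- clip_levers (a point): Midway between the two lever tops, 44 mm above the hinge. The tops are 7 mm round bars along x at y = -23 and +23 mm of the shut clip (53 mm over their backs). Squeezing them together along y opens the jaws: 6 N to start, 13 N at the stop, then 28 mm over their backs and jaws gaping 20 mm. Squeezed levers carry the clip; let go, they spread and the jaws close.
- clip_jaw (a joint): Opening angle of the clip's other (-y) half against this one: 0 fully shut (3 mm between the pads), about 0.03 when shut on the parking plate, 0.02 to 0.1 on the curved beaker wall, 0.55 at its open stop. When squeezed between two fingers each half turns by half of it.
- clip_mouth (a point): Point midway between the jaw pads of the shut clip, 35 mm below the hinge axis.
- probe_tip (a point): Lower end of the probe rod: y = +18 mm, z = -80 mm of the clip.
- wash_bottle: Bystander: white bottle with red cap, 72 mm across, 200 mm tall. Origin: underside.
- glass: Bystander: clear glass cup, 72 mm across, 90 mm tall. Origin: underside.
- amber_jar: Bystander: amber jar with black cap, 60 mm across, 80 mm tall. Origin: underside.
Not all that is in view belongs to the job. There is more than one size of the clip; the one meant has the size given above.

How it is judged:
On the way, in this order (a step that is already met when the one before it is completed fails the run):
1. all six balls lie in the beaker (horizontal distance between each of ball0, ball1, ball2, ball3, ball4, ball5 and beaker_rim below 0.046 m and z of ball0 in the frame of beaker between 0 and 0.085 m and z of ball1 in the frame of beaker between 0 and 0.085 m and z of ball2 in the frame of beaker between 0 and 0.085 m and z of ball3 in the frame of beaker between 0 and 0.085 m and z of ball4 in the frame of beaker between 0 and 0.085 m and z of ball5 in the frame of beaker between 0 and 0.085 m), for 0.2 s.
2. the clip, squeezed open, straddles the beaker's rim (horizontal distance between clip_mouth and beaker_rim between 0.034 and 0.058 m and z of clip_mouth in the frame of beaker between 0.05 and 0.091 m and value of joint clip_jaw above 0.17 rad), for 0.1 s.
At the end, for the whole second after the job is handed in: Six balls in the beaker, which stands upright within 45 mm of the stirrer's centre; clip shut on its wall, pads 4 mm or more below the rim, leaning under 20 degrees; probe tip inside, 25 mm or more below the rim; cup upright on the bench; all at rest (all of step 1 and horizontal distance between clip_mouth and beaker_rim between 0.034 and 0.058 m and z of clip_mouth in the frame of beaker between 0.05 and 0.091 m and value of joint clip_jaw below 0.12 rad and contact force between clip and beaker above 1.5 N and angle between clip's own z axis and vertical below 0.35 rad and horizontal distance between probe_tip and beaker_rim below 0.043 m and z of probe_tip in the frame of beaker below 0.07 m and linear speed of each of clip, beaker, cup below 0.02 m/s and angle between beaker's own z axis and vertical below 0.06 rad and horizontal distance between beaker and stirrer below 0.045 m and height (world z) of cup below 0.006 m and angle between cup's own z axis and vertical below 0.08 rad); the robot touches nothing.
It fails at once if the beaker is tipped over 17 degrees or pushed more than 35 mm (angle between beaker's own z axis and vertical above 0.3 rad or distance of beaker from where it was at the start of the episode above 0.035 m).
It fails at once if the wash bottle, glass or amber jar is pushed over 30 mm or tipped over 17 degrees (distance of any of wash_bottle, glass, amber_jar from where it was at the start of the episode above 0.03 m or angle between any of wash_bottle, glass, amber_jar's own z axis and vertical above 0.3 rad).
It also fails if it takes over 72 s, if anything falls off the work surface, if the arm or the gripper's body presses on something with over 40 N, if the wrist force passes 120 N, or if a joint passes its speed limit or range.

### The arm

A 6-joint arm with a two-finger parallel gripper is mounted at the origin on the work surface. World frame = base frame: x ahead of the robot, y to its left, z up, the work surface at z = 0. Lengths are in m, angles in rad, forces in N, time in s.
With the tool pointing down it reaches from about 0.35 to 0.85 m from the base axis. Payload 8.1 kg.
Tool frame: the origin (TCP) lies at the very end of the fingers, on their centre line; the grasp point (between the pads) lies 19 mm behind it; z points along the fingers, y is the line along which they close (so a half turn about z gives the same grasp; the last joint's range is limited). The gripper opens to 93 mm and grips with 3 to 60 N. Pads are 15 mm wide; open, the fingers measure 128 mm over their backs; the gripper's body (75 mm by 188 mm) begins 65 mm behind the grasp point.
Start: joints at [-1.254, 0.13, 1.488, -0, 1.523, -0.085], TCP at [0.235, -0.552, 0.219] pointing down, gripper open.
Joint ranges: [-2.96, 2.96], [-0.89, 2.26], [0.02, 2.5], [-1.34, 4.48], [0, 2.73], [-2.66, 2.66]. Speed limits (rad/s): [2.39, 2.39, 2.79, 3.14, 3.14, 3.14].

### API

Orientations are given as a rotation vector (axis times angle).
In Python, from plant import robot, imaging gives the robot as it stands.
- The arm moves only by the tool jog_arm, never from a script. Its argument "rows" is a list of rows, each a list of 2 entries, a list of its own where there are three numbers: the shift along the tool's x, y, z each as a share of 0.2 m, from -1 to 1, then the turn, a rotation vector about the tool's x, y, z each as a share of pi/2 rad, from -1 to 1. A call has 1 to 5 rows; each row is the pose to reach, as a shift and turn from the pose commanded when the call began, along the tool's axes at that moment; what a row does not reach only later rows make up. A row lasts 1/10 s, in which the tool goes at most 50 mm and 8.59 degrees, less where a joint would pass 70% of its speed; a pose out of reach is approached as far as the arm can. A call with a number of a shift or a turn outside -1 to 1 is refused whole. A call with a gripper value outside its range is refused whole. "hand" is the closure, from -1 (fully open) to 1 (shut), set as the call begins (left out, the last holds). The fingers move at their own pace and stop on an object; "squeeze" is the grip in N (left out, the last holds). Time passes only in rows, so rows that repeat a pose let the fingers close. It gives the time, the measured TCP pose, the force, the opening and the grip force at its end, in the units of the state.
- robot.read_state(): the state, without advancing time (a new reading comes with each control period).
- imaging.read_camera(name): name is "scene" or "top" or "wrist"; returns a dict with "frame" (420x560x3 uint8, red, green, blue), "vertical_fov" (degrees; the focal length in pixels is half the picture's height over the tangent of half this angle, whatever the lens; pixels are square), "cx", "cy" (the principal point, pixels), "R" (3x3) and "t" (3): a world point X has camera coordinates R X + t. Camera axes: x right, y down, z forward; pixel columns grow to the right and rows downward; lengths in m; the calibration is good to about 2 mm. A picture is of the moment at which its call begins. There is no depth.
- robot.close_job(): hands the job in; it is judged then, once.
The state is a dict: "t": time; "q": joint angles; "dq": joint speeds; "joint_torque": joint torques, N m; "tool_pos": TCP position; "orientation": TCP orientation; "force": force on the tool from outside, world axes, zero at the start; "wrist_torque": the same for the moment, N m; "opening": finger opening in m; "gripper_force": force on a finger pad.
Only numpy, scipy, OpenCV 4.12 (cv2) and the standard library are available. Lean on these libraries where they do the work, as an engineer would, in place of code of your own. Each camera call takes 0.05 s, during which the arm holds its last target. There are 200 camera calls.

## Working session

There is one attempt and no reset: what is moved stays moved. The work goes in short steps, Python scripts to look and compute and a tool call to move; the robot and the scene stay as the last step left them, time stands still between calls to the robot, and variables do not carry over. Pictures are saved under pics/ and viewed, at most 10 in all, crops included, and the job is handed in when it is done.

Besides the shell and the picture viewer there is one more tool, called after "Call:" as name(argument=value, ...), one argument or row to a line, values as JSON. jog_arm: Moves the arm, as the interface text tells. Its arguments: {"type":"object","properties":{"rows":{"type":"array"},"hand":{"type":"number"},"squeeze":{"type":"number"}},"required":["rows"]}

```bash
ls; mkdir -p pics; cat > h.py <<'E'
import numpy as np, cv2
from scipy.spatial.transform import Rotation as Ro
from plant import robot, imaging
def cam(n):
    c=imaging.read_camera(n); c['f']=c['frame'].shape[0]/2/np.tan(np.radians(c['vertical_fov'])/2); c['R']=np.array(c['R']);c['t']=np.array(c['t']); return c
def ray(c,u,v):
    d=c['R'].T@np.array([(u-c['cx'])/c['f'],(v-c['cy'])/c['f'],1]); return -c['R'].T@c['t'], d/np.linalg.norm(d)
def onz(c,u,v,z):
    o,d=ray(c,u,v); return o+d*(z-o[2])/d[2]
def tri(c1,p1,c2,p2):
    o1,d1=ray(c1,*p1);o2,d2=ray(c2,*p2)
    s=np.linalg.lstsq(np.c_[d1,-d2],o2-o1,rcond=None)[0]
    a,b=o1+s[0]*d1,o2+s[1]*d2; return (a+b)/2,np.linalg.norm(a-b)
def proj(c,X):
    p=c['R']@np.array(X)+c['t']; return p[:2]/p[2]*c['f']+[c['cx'],c['cy']]
def save(img,n): cv2.imwrite('pics/'+n,cv2.cvtColor(img,cv2.COLOR_RGB2BGR))
E
python3 - <<'E'
from h import *
s=cam('scene');t=cam('top')
import pickle; pickle.dump((s,t),open('c0.pkl','wb'))
save(s['frame'],'s.png');save(t['frame'],'t.png')
for c in (s,t): print(-c['R'].T@c['t'],c['R'][2],c['f'])
print(robot.read_state())
E
```

```text
pics
[0.8379342  0.37256255 0.91236071] [-0.30064457 -0.48151282 -0.82326074] 410.27494714472687
[ 0.36249032 -0.0841519   1.30841919] [ 0.14964234 -0.00450623 -0.98872992] 444.7459564203973
{'t': 0.1, 'q': array([-1.25438547e+00,  1.31079241e-01,  1.48915571e+00, -2.05422253e-05,
        1.52298628e+00, -8.54090660e-02]), 'dq': array([ 8.05543971e-04, -8.59650176e-04, -5.59761029e-04,  6.01726005e-05,
        4.88986672e-04,  1.54424151e-03]), 'joint_torque': array([ 1.47878829e-03, -5.61338711e+01, -4.93096340e+01,  7.70340697e-02,
        2.91517563e-02, -1.16393749e-04]), 'tool_pos': array([ 0.23450787, -0.55172764,  0.21770422]), 'orientation': array([-3.07681755e+00, -6.26618770e-01,  3.26659417e-04]), 'force': array([-0.00177758,  0.05583589, -0.59419331]), 'wrist_torque': array([0.0239999 , 0.00572296, 0.05475527]), 'gripper_force': 0.0, 'opening': 0.09303322400818652}
```

View pics/s.png

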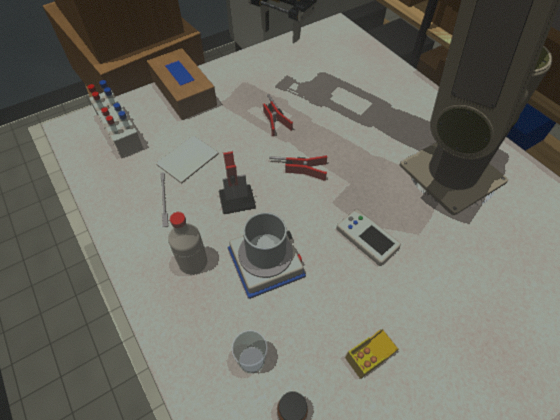

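View pics/t.png

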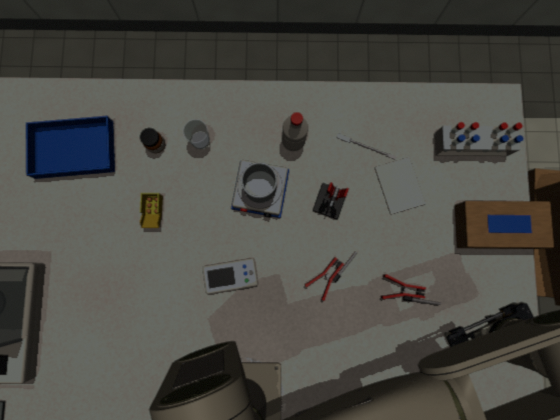

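The scene view shows:
- yellow cup at (372,353), beaker on stirrer at (265,240)
- red clip on its black base at (233,180)
- wash bottle (187,245), glass (250,352), jar (292,408)

In the top view, the cup is at (151,211), the beaker at (259,183) and the clip at (331,198).

Things that could be taken for the clip, by scene pixel: red/black object on the plate (233,175), red pliers (277,115), red pliers (303,165), and a red mark at the stirrer's edge (298,250). The one on the black plate fits the description, so I'll check it in a close crop.

```bash
python3 - <<'E'
from h import *
import pickle
s,t=pickle.load(open('c0.pkl','rb'))
def cr(c,u,v,w,h,W=400,H=300): return cv2.resize(np.clip(c['frame'][v:v+h,u:u+w].astype(float)*1.6,0,255).astype(np.uint8),(W,H),interpolation=cv2.INTER_CUBIC)
a=np.hstack([cr(t,290,165,80,60),cr(s,200,140,80,60+20) if 0 else cr(s,190,145,100,75)])
b=np.hstack([cr(t,111,181,80,60),cr(s,330,320,80,60)])
save(np.vstack([a,b]),'crop.png')
E
```

```text
(no output)
```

View pics/crop.png

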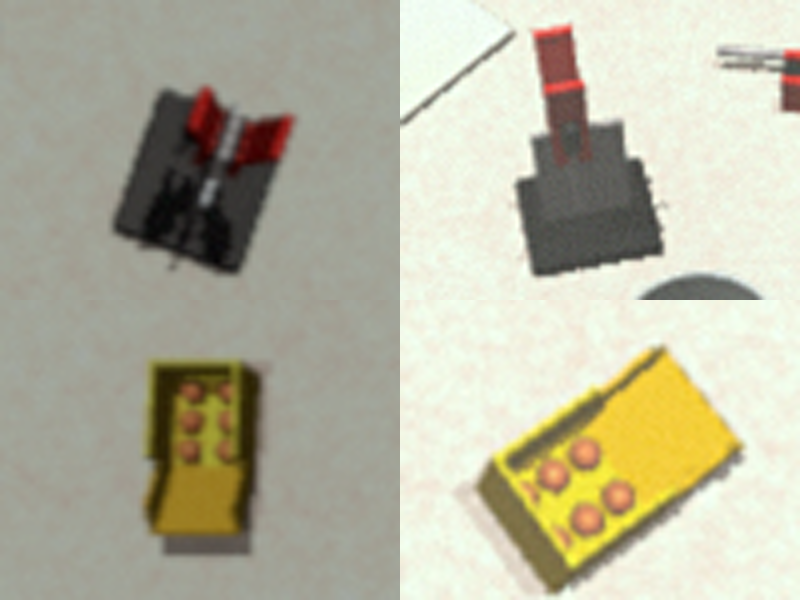

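The crop confirms it: the clip on the black plate is a red sprung clip with its levers spread (top view about (331,190)). It is the only such clip; the other red things are pliers. The cup holds six balls and its spout points down in the top image, towards the robot. Next I'll measure everything.

```bash
python3 - <<'E'
from h import *
import pickle
s,t=pickle.load(open('c0.pkl','rb'))
def mask(c,lo,hi,box):
    h=cv2.cvtColor(c['frame'],cv2.COLOR_RGB2HSV); m=cv2.inRange(h,lo,hi); k=np.zeros_like(m);u,v,w,hh=box;k[v:v+hh,u:u+w]=m[v:v+hh,u:u+w]; return k
def cont(m): return max(cv2.findContours(m,0,1)[0],key=cv2.contourArea)
# cup
for c,b,n in((t,(120,180,60,70),'top'),(s,(330,320,80,70),'scene')):
    m=mask(c,(20,120,40),(32,255,255),b); k=cont(m); r=cv2.minAreaRect(k)
    print(n,'cup',cv2.contourArea(k),[np.round(x,1) for x in r[:2]],r[2],'corners',cv2.boxPoints(r).round(1).tolist())
    ap=cv2.approxPolyDP(k,2,True)[:,0]; print(ap.tolist())
    for z in(0,.033,.05): print(z,[onz(c,*p,z)[:2].round(3).tolist() for p in ap])
# clip red
for c,b in((t,(300,170,60,60)),(s,(205,140,60,60))):
    for vmin in (60,120,150):
        m=mask(c,(0,150,vmin),(8,255,255),b)|mask(c,(172,150,vmin),(180,255,255),b)
        n,l,st,ce=cv2.connectedComponentsWithStats(m); print('red',vmin,[(st[i,4],ce[i].round(1).tolist()) for i in range(1,n) if st[i,4]>3])
# stirrer blue
m=mask(t,(100,100,40),(125,255,255),(220,150,80,75));k=cv2.convexHull(np.vstack([x for x in cv2.findContours(m,0,1)[0]]));r=cv2.minAreaRect(k);print('stir',r)
bp=cv2.boxPoints(r);
E
python3 - <<'E'
import sys; sys.path.insert(0,'.')
from h import *
import pickle
s,t=pickle.load(open('c0.pkl','rb'))
# beaker rim: show edges enlarged crop for ellipse
for n,c,b in(('top',t,(215,145,90,80)),('scene',s,(225,200,90,80))):
    u,v,w,h=b; g=cv2.cvtColor(c['frame'],cv2.COLOR_RGB2GRAY)[v:v+h,u:u+w]
    save(cv2.resize(np.clip(c['frame'][v:v+h,u:u+w]*1.6,0,255).astype(np.uint8),None,fx=4.4,fy=5,interpolation=cv2.INTER_CUBIC),n+'b.png')
a=cv2.imread('pics/topb.png') if 0 else cv2.imread('pics/topb.png');b=cv2.imread('pics/sceneb.png');cv2.imwrite('pics/bb.png',np.hstack([a,b]))
E
```

```text
top cup 442.5 [array([149.5, 210. ]), array([34., 19.])] 90.0 corners [[140.0, 193.0], [159.0, 193.0], [159.0, 227.0], [140.0, 227.0]]
[[141, 194], [140, 211], [143, 194], [157, 195], [148, 196], [152, 198], [151, 201], [145, 200], [145, 214], [143, 218], [142, 213], [141, 226], [158, 227], [159, 194]]
0 [[0.585, 0.312], [0.534, 0.312], [0.585, 0.306], [0.583, 0.265], [0.579, 0.291], [0.573, 0.279], [0.564, 0.281], [0.567, 0.299], [0.525, 0.297], [0.513, 0.302], [0.528, 0.306], [0.489, 0.307], [0.487, 0.257], [0.586, 0.259]]
0.033 [[0.579, 0.302], [0.53, 0.302], [0.58, 0.297], [0.577, 0.256], [0.574, 0.282], [0.568, 0.27], [0.559, 0.272], [0.562, 0.29], [0.521, 0.288], [0.509, 0.293], [0.524, 0.296], [0.486, 0.297], [0.484, 0.248], [0.58, 0.25]]
0.05 [[0.577, 0.297], [0.527, 0.297], [0.577, 0.291], [0.574, 0.251], [0.571, 0.277], [0.565, 0.265], [0.557, 0.267], [0.559, 0.285], [0.519, 0.283], [0.507, 0.288], [0.522, 0.291], [0.485, 0.292], [0.482, 0.244], [0.577, 0.246]]
scene cup 1086.0 [array([372.3, 350.9]), array([27.7, 43.6])] 54.688785552978516 corners [[346.5, 352.20001220703125], [382.1000061035156, 327.0], [398.1000061035156, 349.6000061035156], [362.5, 374.70001220703125]]
[[382, 330], [349, 351], [362, 374], [397, 349]]
0 [[0.472, 0.243], [0.564, 0.24], [0.57, 0.293], [0.472, 0.293]]
0.033 [[0.485, 0.248], [0.573, 0.245], [0.58, 0.295], [0.485, 0.296]]
0.05 [[0.492, 0.25], [0.579, 0.247], [0.585, 0.297], [0.492, 0.297]]
red 60 [(np.int32(20), [329.5, 186.8]), (np.int32(18), [345.5, 192.3])]
red 120 []
red 150 []
red 60 [(np.int32(9), [227.8, 152.8]), (np.int32(18), [230.5, 166.0])]
red 120 [(np.int32(5), [226.0, 153.0]), (np.int32(18), [230.5, 166.0])]
red 150 []
stir ((268.91876220703125, 202.8736572265625), (34.66857147216797, 67.65478515625), 57.2647705078125)
```

View beaker.

View pics/bb.png

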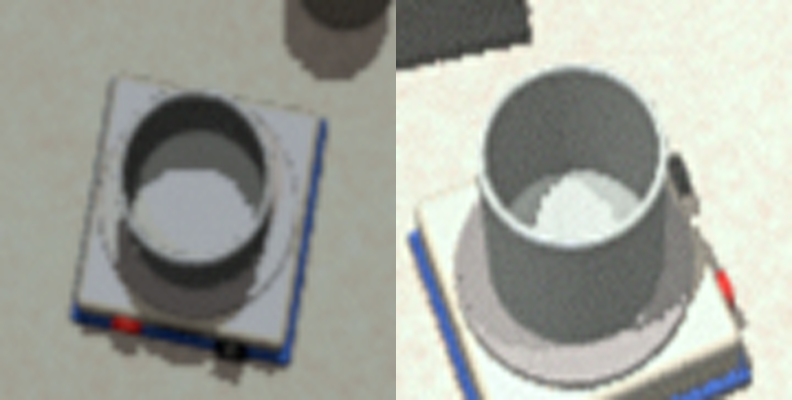

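The crop shows the rim in the top view at u 243–276.5, v 163.6–199 (centre about (259.7,181.3)). In the scene view its centre is about (265.4,231.4). The stirrer's knobs are the red mark I saw earlier.

```bash
python3 - <<'E'
from h import *
import pickle
s,t=pickle.load(open('c0.pkl','rb'))
print('rim',tri(t,(259.7,181.3),s,(265.4,231.4)), onz(t,259.7,181.3,.15),onz(s,265.4,231.4,.15))
# lever bars: top crop (205,105),(285,130) ; scene crop far (553,32) near (563,88)
for p in((205,100),(287,128)): print(onz(t,290+p[0]/5,165+p[1]/5,.167).round(3))
for p in((553,32),(563,88)): print(onz(s,190+(p[0]-400)/4,145+p[1]/4,.167).round(3))
# base corners black (top crop) z=.012
for p in((160,92),(118,230),(238,270),(285,150)): print('base',onz(t,290+p[0]/5,165+p[1]/5,.012).round(3))
for n,p in(('bottle',(294,135)),('glass',(197,135)),('jar',(152,140))): print(n,onz(t,*p,.08).round(3))
E
```

```text
rim (array([ 0.59948971, -0.04514787,  0.13923281]), np.float64(0.0003876063884894714)) [ 0.59745426 -0.045633    0.15      ] [ 0.60267659 -0.03919111  0.15      ]
[ 0.586 -0.233  0.167]
[ 0.572 -0.275  0.167]
[ 0.566 -0.271  0.167]
[ 0.583 -0.228  0.167]
base [ 0.621 -0.226  0.012]
base [ 0.538 -0.201  0.012]
base [ 0.515 -0.271  0.012]
base [ 0.587 -0.3    0.012]
bottle [ 0.748 -0.139  0.08 ]
glass [0.744 0.138 0.08 ]
jar [0.728 0.266 0.08 ]
```

The measurements are consistent with the given sizes and reach:
- cup origin ≈ (0.538, 0.272), yaw ≈ 0
- rim centre ≈ (0.600, -0.043)
- clip levers ≈ (0.577, -0.252)

I'm moving towards the cup.

Call:
jog_arm(
  rows=[
    [[0.76,-0.795,0],[0,0,0]],
    [[0.76,-0.795,0],[0,0,0]],
    [[0.76,-0.795,0],[0,0,0]],
    [[0.76,-0.795,0],[0,0,0]],
    [[0.76,-0.795,0],[0,0,0]],
  ],
  hand=-1,
)

```text
t: 0.6
tool_pos: [0.3133, -0.3429, 0.2182]
orientation: [-3.076, -0.63, -0.001]
force: [0.0, -0.3, -0.3]
opening: 0.0934
gripper_force: 0.0
```

Call:
jog_arm(
  rows=[
    [[0.76,-0.795,0],[0,0,0]],
    [[0.76,-0.795,0],[0,0,0]],
    [[0.76,-0.795,0],[0,0,0]],
    [[0.76,-0.795,0],[0,0,0]],
    [[0.76,-0.795,0],[0,0,0]],
  ],
)

```text
t: 1.1
tool_pos: [0.3907, -0.1371, 0.2184]
orientation: [-3.076, -0.631, -0.001]
force: [0.5, -1.3, -0.2]
opening: 0.093
gripper_force: 0.0
```

Call:
jog_arm(
  rows=[
    [[0.76,-0.795,0],[0,0,0]],
    [[0.76,-0.795,0],[0,0,0]],
    [[0.76,-0.795,0],[0,0,0]],
    [[0.76,-0.795,0],[0,0,0]],
    [[0.76,-0.795,0],[0,0,0]],
  ],
)

```text
t: 1.6
tool_pos: [0.4681, 0.069, 0.2182]
orientation: [-3.076, -0.631, 0.0]
force: [1.2, -0.9, -0.2]
opening: 0.0933
gripper_force: 0.0
```

Call:
jog_arm(
  rows=[
    [[0.76,-0.795,0],[0,0,0.256]],
    [[0.76,-0.795,0],[0,0,0.256]],
    [[0.76,-0.795,0],[0,0,0.256]],
    [[0.76,-0.795,0],[0,0,0.256]],
    [[0.76,-0.795,0],[0,0,0.256]],
  ],
)

```text
t: 2.1
tool_pos: [0.5455, 0.2742, 0.2177]
orientation: [-3.141, -0.002, 0.001]
force: [-0.7, -0.2, 0.2]
opening: 0.0931
gripper_force: 0.0
```

```bash
python3 - <<'E'
from h import *
import pickle
w=cam('wrist'); pickle.dump(w,open('w1.pkl','wb')); save(w['frame'],'w1.png')
print(-w['R'].T@w['t'],w['R'][2],robot.read_state()['tool_pos'])
h=cv2.cvtColor(w['frame'],cv2.COLOR_RGB2HSV);m=cv2.inRange(h,(20,120,40),(34,255,255))
k=max(cv2.findContours(m,0,1)[0],key=cv2.contourArea);ap=cv2.approxPolyDP(k,4,True)[:,0]
print(ap.tolist())
for z in(0,.033,.05): print(z,[onz(w,*map(float,p),z)[:2].round(3).tolist() for p in ap])
E
```

```text
[0.61506247 0.2740325  0.38395273] [-2.49111713e-01 -4.12725951e-04 -9.68474669e-01] [0.54581206 0.27671039 0.21731191]
[[258, 148], [258, 247], [308, 247], [311, 152]]
0 [[0.581, 0.297], [0.473, 0.298], [0.473, 0.243], [0.577, 0.242]]
0.033 [[0.584, 0.295], [0.485, 0.296], [0.485, 0.246], [0.58, 0.245]]
0.05 [[0.585, 0.294], [0.491, 0.295], [0.491, 0.247], [0.582, 0.246]]
```

View pics/w1.png

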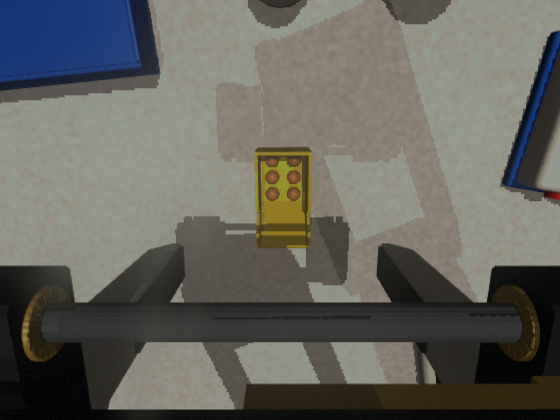

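The wrist view shows the cup at (258–311,148–247), lip nearest the robot, with six balls inside. Its origin is (0.541, 0.271), so I'm going down and gripping.

Call:
jog_arm(
  rows=[
    [[0.027,0.027,0.25],[0,0,0]],
    [[0.027,0.027,0.5],[0,0,0]],
    [[0.027,0.027,0.75],[0,0,0]],
    [[0.027,0.027,0.9],[0,0,0]],
    [[0.027,0.027,0.995],[0,0,0]],
  ],
)

```text
t: 2.65
tool_pos: [0.5479, 0.2643, 0.015]
orientation: [3.139, -0.0, -0.009]
force: [0.2, 0.3, 1.0]
opening: 0.093
gripper_force: 0.0
```

Call:
jog_arm(
  rows=[
    [[0,0,0],[0,0,0]],
    [[0,0,0],[0,0,0]],
    [[0,0,0],[0,0,0]],
    [[0,0,0],[0,0,0]],
    [[0,0,0],[0,0,0]],
  ],
  hand=1,
  squeeze=25,
)

```text
t: 3.15
tool_pos: [0.5521, 0.2662, 0.0214]
orientation: [-3.14, 0.0, -0.004]
force: [0.3, 2.0, 1.1]
opening: 0.0576
gripper_force: 0.6
```

Call:
jog_arm(
  rows=[
    [[0,0,0],[0,0,0]],
    [[0,0,0],[0,0,0]],
    [[0,0,0],[0,0,0]],
  ],
)

```text
t: 3.45
tool_pos: [0.5519, 0.2661, 0.021]
orientation: [-3.141, 0.0, -0.003]
force: [-0.1, 1.1, 6.0]
opening: 0.0518
gripper_force: 25.0
```

Call:
jog_arm(
  rows=[
    [[0,0,-0.1],[0,0,0]],
    [[0,0,-0.2],[0,0,0]],
    [[0,0,-0.3],[0,0,0]],
    [[0,0,-0.3],[0,0,0]],
  ],
)

```text
t: 3.85
tool_pos: [0.5529, 0.2662, 0.0828]
orientation: [-3.14, 0.0, -0.007]
force: [0.9, 0.6, -1.0]
opening: 0.0515
gripper_force: 25.0
```

Call:
jog_arm(
  rows=[
    [[0.04,0.1,-0.15],[0,0,0]],
    [[0.11,0.26,-0.3],[0,0,0]],
    [[0.18,0.42,-0.45],[0,0,0]],
    [[0.26,0.6,-0.525],[0,0,0]],
    [[0.325,0.75,-0.525],[0,0,0]],
  ],
)

```text
t: 4.35
tool_pos: [0.6179, 0.1138, 0.187]
orientation: [3.142, -0.001, 0.007]
force: [-0.3, 0.2, -1.8]
opening: 0.0522
gripper_force: 25.0
```

Call:
jog_arm(
  rows=[
    [[0.08,0.18,0],[0,0,0]],
    [[0.16,0.36,0],[0,0,0]],
    [[0.24,0.54,0],[0,0,0]],
    [[0.3,0.7,0],[0,0,0]],
    [[0.34,0.785,0],[0,0,0]],
  ],
)

```text
t: 4.85
tool_pos: [0.6836, -0.0444, 0.1826]
orientation: [3.141, -0.004, -0.004]
force: [0.1, 0.4, -1.4]
opening: 0.0519
gripper_force: 25.0
```

Call:
jog_arm(
  rows=[
    [[0,0.005,0],[0,0,0]],
    [[0,0.005,0],[0,0,0]],
  ],
)

```text
t: 5.05
tool_pos: [0.6834, -0.042, 0.1835]
orientation: [-3.141, 0.001, 0.003]
force: [0.7, 0.5, -0.9]
opening: 0.0517
gripper_force: 25.0
```

```bash
python3 - <<'E'
from h import *
import pickle
s=cam('scene');t=cam('top'); pickle.dump((s,t),open('c1.pkl','wb'))
st=robot.read_state();print(st['tool_pos'],st['q'])
f=lambda c,u,v,w,h:cv2.resize(np.clip(c['frame'][v:v+h,u:u+w]*1.6,0,255).astype(np.uint8),(400,400),interpolation=cv2.INTER_CUBIC)
save(np.hstack([f(t,205,130,100,100),f(s,215,150,120,120)]),'p1.png')
# predicted lip point and rim centre
for c,n in((t,'top'),(s,'scene')): print(n,proj(c,st['tool_pos']+np.array([-.068,0,.012])),proj(c,[.600,-.043,.15]))
E
```

```text
[ 0.68339616 -0.04098595  0.18416222] [-1.35027919e-01  3.75175076e-01  1.26516878e+00  4.90015888e-04
  1.50214901e+00  1.43478983e+00]
top [257.45625731 170.79566021] [258.72374051 180.34742642]
scene [259.29836363 221.87028779] [265.52771947 229.59583098]
```

View pics/p1.png

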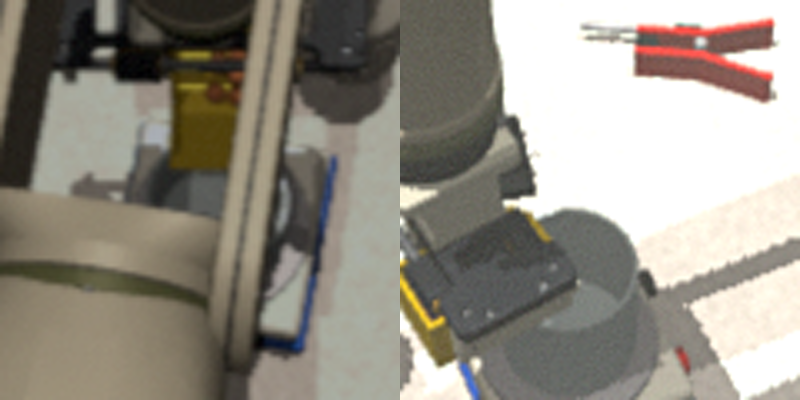

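The crops show the lip just inside the beaker's far rim and above it, as planned. Now tilting around the lip.

Call:
jog_arm(
  rows=[
    [[0.005,0.015,-0.035],[0,0.089,0]],
    [[0.003,0.015,-0.066],[0,0.178,0]],
    [[-0.005,0.015,-0.093],[0,0.267,0]],
    [[-0.02,0.015,-0.114],[0,0.356,0]],
    [[-0.035,0.015,-0.122],[0,0.422,0]],
  ],
)

```text
t: 5.65
tool_pos: [0.676, -0.0438, 0.2098]
orientation: [-2.967, -0.002, -1.032]
force: [0.1, 1.2, -1.6]
opening: 0.0516
gripper_force: 25.0
```

Call:
jog_arm(
  rows=[
    [[-0.006,0,-0.022],[0,0.05,0]],
    [[-0.012,0,-0.044],[0,0.1,0]],
    [[-0.018,0,-0.066],[0,0.155,0]],
    [[-0.024,0,-0.088],[0,0.21,0]],
    [[-0.03,0,-0.112],[0,0.267,0]],
  ],
)

```text
t: 6.15
tool_pos: [0.659, -0.0419, 0.2217]
orientation: [-2.709, -0.007, -1.581]
force: [0.7, 1.3, -0.7]
opening: 0.0518
gripper_force: 25.0
```

Call:
jog_arm(
  rows=[
    [[0,0,0],[0,0,0]],
    [[0,0,0],[0,0,0]],
    [[0,0,0],[0,0,0]],
    [[0,0,0],[0,0,0]],
    [[0,0,0],[0,0,0]],
  ],
)

```text
t: 6.65
tool_pos: [0.6608, -0.0433, 0.2232]
orientation: [-2.711, -0.006, -1.579]
force: [0.1, 0.3, -0.9]
opening: 0.0519
gripper_force: 25.0
```

```bash
python3 - <<'E'
from h import *
s=cam('scene');t=cam('top');st=robot.read_state();print(st['tool_pos'],st['orientation'],st['q'],st['force'])
f=lambda c,u,v,w,h:cv2.resize(np.clip(c['frame'][v:v+h,u:u+w]*1.6,0,255).astype(np.uint8),(400,400),interpolation=cv2.INTER_CUBIC)
save(np.hstack([f(t,205,130,100,100),f(s,215,150,120,120)]),'p2.png')
E
```

```text
[ 0.66051372 -0.04333347  0.22270534] [-2.71109608 -0.00563026 -1.57809556] [-0.2894138  -0.48907024  2.38435368  0.89626135  0.33088731  0.55489683] [-0.02726084  0.08686438 -1.12235809]
```

View pics/p2.png

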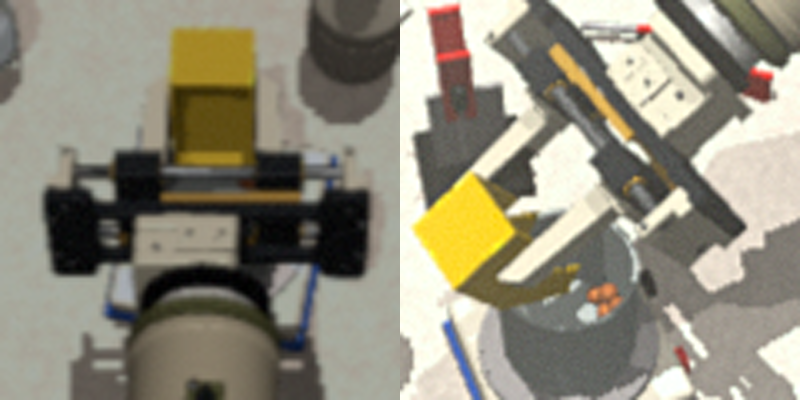

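The scene crop shows balls on the beaker floor (~(605,300)) and the cup looks empty. I'll tip a little further, then return upright.

Call:
jog_arm(
  rows=[
    [[0,0,0],[0,0.05,0]],
    [[0,0,0],[0,0.05,0]],
    [[0,0,0],[0,0.05,0]],
    [[0,0,0],[0,0.05,0]],
  ],
)

```text
t: 7.15
tool_pos: [0.6601, -0.0433, 0.2219]
orientation: [-2.648, -0.004, -1.681]
force: [0.3, -0.4, -0.1]
opening: 0.0522
gripper_force: 25.0
```

Call:
jog_arm(
  rows=[
    [[0,0,0],[0,-0.09,0]],
    [[0,0,0],[0,-0.18,0]],
    [[0,0,0],[0,-0.27,0]],
    [[0,0,0],[0,-0.36,0]],
    [[0,0,0],[0,-0.45,0]],
  ],
)

```text
t: 7.65
tool_pos: [0.6589, -0.0465, 0.2225]
orientation: [-2.958, -0.017, -1.021]
force: [0.7, 2.4, -0.6]
opening: 0.0518
gripper_force: 25.0
```

Call:
jog_arm(
  rows=[
    [[0,0,0],[0,-0.09,0]],
    [[0,0,0],[0,-0.18,0]],
    [[0,0,0],[0,-0.27,0]],
    [[0,0,0],[0,-0.289,0]],
  ],
)

```text
t: 8.05
tool_pos: [0.6621, -0.0458, 0.223]
orientation: [-3.115, -0.025, -0.332]
force: [0.3, -0.4, -1.8]
opening: 0.052
gripper_force: 25.0
```

```bash
python3 - <<'E'
from h import *
s=cam('scene');t=cam('top');st=robot.read_state();print(st['tool_pos'],st['orientation'],st['q'],st['force'])
def cnt(c,b):
    u,v,w,h=b;x=cv2.cvtColor(c['frame'],cv2.COLOR_RGB2HSV)[v:v+h,u:u+w];m=cv2.inRange(x,(4,90,60),(17,255,255))
    n,l,a,ce=cv2.connectedComponentsWithStats(m);return [(int(a[i,4]),(ce[i]+[u,v]).round().tolist()) for i in range(1,n) if a[i,4]>2]
print(cnt(t,(120,120,200,120)),cnt(s,(200,130,250,250)))
f=lambda c,u,v,w,h:cv2.resize(np.clip(c['frame'][v:v+h,u:u+w]*1.6,0,255).astype(np.uint8),(400,400),interpolation=cv2.INTER_CUBIC)
save(np.hstack([f(t,205,130,100,100),f(s,225,195,80,80)]),'p3.png')
E
```

```text
[ 0.66162669 -0.04511495  0.22253081] [-3.11249174 -0.02679477 -0.33818687] [-0.17356518  0.08618175  1.54461109  0.0512247   1.30003371  1.3715322 ] [ 0.07540436 -0.64117716 -1.0507857 ]
[(4, [297.0, 122.0])] [(9, [294.0, 162.0]), (3, [309.0, 161.0]), (3, [319.0, 162.0]), (4, [286.0, 164.0]), (4, [314.0, 164.0]), (31, [291.0, 169.0]), (92, [312.0, 173.0]), (3, [300.0, 168.0]), (3, [324.0, 171.0]), (48, [276.0, 239.0])]
```

Call:
jog_arm(
  rows=[
    [[0,0,0],[0,-0.07,0.005]],
    [[0,0,0],[0,-0.138,0.011]],
    [[0,0,0],[0,-0.138,0.011]],
  ],
)

```text
t: 8.45
tool_pos: [0.6604, -0.0445, 0.2196]
orientation: [-3.129, -0.003, 0.007]
force: [0.3, 0.6, -1.6]
opening: 0.0518
gripper_force: 25.0
```

Call:
jog_arm(
  rows=[
    [[-0.09,-0.24,0],[0,0,0]],
    [[-0.18,-0.48,0],[0,0,0]],
    [[-0.27,-0.7,0],[0,0,0]],
    [[-0.36,-0.9,0],[0,0,0]],
    [[-0.4,-1,0],[0,0,0]],
  ],
)

```text
t: 8.95
tool_pos: [0.5777, 0.1586, 0.2266]
orientation: [-3.127, -0.009, -0.01]
force: [0.8, 0.3, -1.0]
opening: 0.0519
gripper_force: 25.0
```

Call:
jog_arm(
  rows=[
    [[-0.05,-0.2,0.1],[0,0,0]],
    [[-0.1,-0.4,0.25],[0,0,0]],
    [[-0.14,-0.55,0.45],[0,0,0]],
    [[-0.14,-0.55,0.6],[0,0,0]],
    [[-0.14,-0.55,0.7],[0,0,0]],
  ],
)

```text
t: 9.45
tool_pos: [0.5491, 0.2681, 0.0849]
orientation: [-3.128, -0.009, -0.005]
force: [0.0, 0.4, -0.9]
opening: 0.0518
gripper_force: 25.0
```

Call:
jog_arm(
  rows=[
    [[0,0,0],[0,0,0]],
    [[0,0,0],[0,0,0]],
  ],
)

```text
t: 9.65
tool_pos: [0.551, 0.2676, 0.0882]
orientation: [-3.127, -0.006, -0.006]
force: [0.9, 0.5, -0.2]
opening: 0.0522
gripper_force: 25.0
```

```bash
python3 - <<'E'
from h import *
import pickle
s=cam('scene');t=cam('top');pickle.dump((s,t),open('c2.pkl','wb'));st=robot.read_state();print(st['tool_pos'],st['orientation'],st['force'])
def cnt(c,b):
    u,v,w,h=b;x=cv2.cvtColor(c['frame'],cv2.COLOR_RGB2HSV)[v:v+h,u:u+w];m=cv2.inRange(x,(4,90,60),(17,255,255))
    n,l,a,ce=cv2.connectedComponentsWithStats(m);return [(int(a[i,4]),(ce[i]+[u,v]).round().tolist()) for i in range(1,n) if a[i,4]>2]
print(cnt(t,(120,120,200,120)),cnt(s,(200,190,200,190)))
f=lambda c,u,v,w,h:cv2.resize(np.clip(c['frame'][v:v+h,u:u+w]*1.6,0,255).astype(np.uint8),(400,400),interpolation=cv2.INTER_CUBIC)
save(np.hstack([f(t,215,145,80,80),f(s,225,195,80,80)]),'p3.png')
E
```

```text
[0.55240228 0.26806043 0.08965672] [-3.12550321 -0.00618734 -0.00912443] [ 0.35329406 -0.16248685 -0.14773429]
[(5, [259.0, 195.0])] [(55, [276.0, 238.0])]
```

View pics/p3.png

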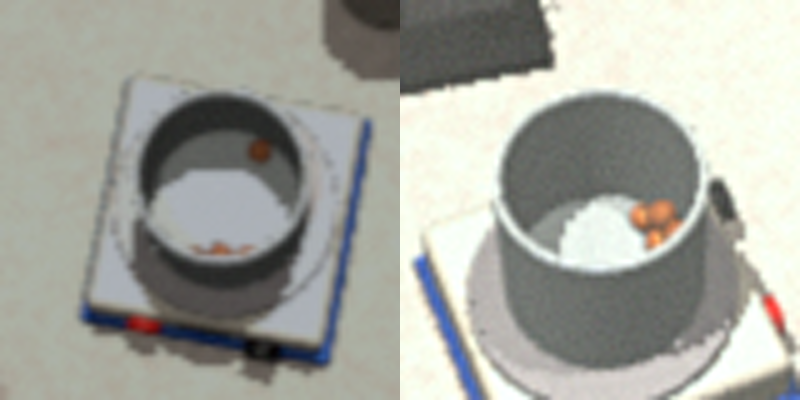

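The top crop shows one ball at (260,150) and two or three at the near wall (~220,248). The scene crop shows four at (655,225), with none on the bench. I'm lowering the cup now and will recheck the count with the wrist camera.

Call:
jog_arm(
  rows=[
    [[0,0,0.1],[-0.01,0,0]],
    [[0,0,0.2],[-0.01,0,0]],
    [[0,0,0.28],[-0.01,0,0]],
    [[0,0,0.32],[-0.01,0,0]],
    [[0,0,0.32],[-0.01,0,0]],
  ],
)

```text
t: 10.25
tool_pos: [0.5504, 0.2688, 0.0216]
orientation: [3.14, 0.008, -0.001]
force: [-0.4, -0.9, -0.7]
opening: 0.0517
gripper_force: 25.0
```

Call:
jog_arm(
  rows=[
    [[0,0,0.005],[0,0,0]],
    [[0,0,0.01],[0,0,0]],
    [[0,0,0.01],[0,0,0]],
  ],
)

```text
t: 10.55
tool_pos: [0.551, 0.2691, 0.021]
orientation: [3.141, 0.008, 0.002]
force: [-0.4, -0.7, -0.9]
opening: 0.0518
gripper_force: 25.0
```

```bash
python3 - <<'E'
from h import *
for i in range(4):
    s=cam('scene');st=robot.read_state();print(st['tool_pos'].round(4),st['orientation'].round(3),st['force'].round(2))
E
```

```text
[0.551  0.2691 0.021 ] [3.141e+00 8.000e-03 2.000e-03] [-0.82  0.35 -0.36]
[0.551  0.2691 0.0211] [3.141e+00 8.000e-03 2.000e-03] [-0.21 -0.41 -1.8 ]
[0.551  0.2691 0.0211] [3.141e+00 8.000e-03 2.000e-03] [-0.12  0.76 -0.46]
[0.5509 0.2691 0.021 ] [3.141e+00 8.000e-03 2.000e-03] [ 0.73  0.64 -0.57]
```

Not in contact yet, as the force is about the cup's weight alone. I'm going down in small steps.

Call:
jog_arm(
  rows=[
    [[0,0,0.005],[0,0,0]],
    [[0,0,0.005],[0,0,0]],
    [[0,0,0.005],[0,0,0]],
  ],
)

```text
t: 11.05
tool_pos: [0.5512, 0.2691, 0.0204]
orientation: [3.141, 0.008, 0.002]
force: [-0.6, -0.5, 3.3]
opening: 0.0518
gripper_force: 25.0
```

Call:
jog_arm(
  rows=[
    [[0,0,0.005],[0,0,0]],
    [[0,0,0.005],[0,0,0]],
    [[0,0,0.005],[0,0,0]],
  ],
)

```text
t: 11.35
tool_pos: [0.5512, 0.2692, 0.0203]
orientation: [3.141, 0.008, 0.002]
force: [-3.7, -1.8, 11.0]
opening: 0.0519
gripper_force: 25.0
```

Call:
jog_arm(
  rows=[
    [[0,0,0.005],[0,0,0]],
    [[0,0,0.005],[0,0,0]],
    [[0,0,0.005],[0,0,0]],
  ],
)

```text
t: 11.65
tool_pos: [0.5513, 0.2692, 0.0202]
orientation: [3.141, 0.008, 0.002]
force: [-8.6, -3.6, 19.5]
opening: 0.0518
gripper_force: 25.0
```

Contact at 0.0204. I'll back off the overtravel, open, and rise.

Call:
jog_arm(
  rows=[
    [[0,0,-0.01],[0,0,0]],
    [[0,0,-0.01],[0,0,0]],
  ],
)

```text
t: 11.85
tool_pos: [0.5512, 0.2692, 0.0203]
orientation: [3.141, 0.008, 0.003]
force: [-1.1, -0.9, 7.5]
opening: 0.0521
gripper_force: 25.0
```

Call:
jog_arm(
  rows=[
    [[0,0,0],[0,0,0]],
    [[0,0,0],[0,0,0]],
    [[0,0,0],[0,0,0]],
    [[0,0,0],[0,0,0]],
    [[0,0,0],[0,0,0]],
  ],
  hand=-1,
)

```text
t: 12.35
tool_pos: [0.5507, 0.269, 0.0197]
orientation: [3.141, 0.008, 0.001]
force: [0.1, -0.5, -0.9]
opening: 0.0871
gripper_force: 0.0
```

Call:
jog_arm(
  rows=[
    [[0,0,-0.1],[0,0,0]],
    [[0,0,-0.3],[0,0,0]],
    [[0,0,-0.55],[0,0,0]],
    [[0,0,-0.8],[0,0,0]],
    [[0,0,-1],[0,0,0]],
  ],
)

```text
t: 12.85
tool_pos: [0.5511, 0.2695, 0.2234]
orientation: [3.142, 0.008, 0.005]
force: [0.6, -0.8, 0.8]
opening: 0.0928
gripper_force: 0.0
```

```bash
python3 - <<'E'
from h import *
w=cam('wrist'); st=robot.read_state();print(st['tool_pos'].round(4),st['orientation'].round(3),st['q'].round(3),st['opening'])
h=cv2.cvtColor(w['frame'],cv2.COLOR_RGB2HSV);m=cv2.inRange(h,(20,120,40),(34,255,255))
k=max(cv2.findContours(m,0,1)[0],key=cv2.contourArea);ap=cv2.approxPolyDP(k,4,True)[:,0]
for z in(0,.05): print(z,[onz(w,*map(float,p),z)[:2].round(3).tolist() for p in ap])
u,v,a,b=cv2.boundingRect(k); o=cv2.inRange(h,(4,90,60),(17,255,255))[v:v+b,u:u+a]; print('orange in cup',(o>0).sum())
E
```

```text
[0.554  0.2706 0.2314] [-3.138 -0.008 -0.02 ] [ 3.720e-01  1.570e-01  1.436e+00 -1.000e-03  1.536e+00  1.938e+00] 0.09301044581987193
0 [[0.58, 0.294], [0.471, 0.296], [0.472, 0.24], [0.577, 0.241]]
0.05 [[0.585, 0.291], [0.49, 0.293], [0.491, 0.244], [0.582, 0.245]]
orange in cup 0
```

The cup stands empty at nearly the same place. Next: over the beaker for a close look on the way to the clip.

Call:
jog_arm(
  rows=[
    [[0,0.15,-0.1],[0,0,0]],
    [[0,0.35,-0.2],[0,0,0]],
    [[0,0.55,-0.3],[0,0,0]],
    [[0,0.75,-0.35],[0,0,0]],
    [[0,0.8,-0.35],[0,0,0]],
  ],
)

```text
t: 13.4
tool_pos: [0.5524, 0.1059, 0.2922]
orientation: [3.14, 0.003, 0.007]
force: [1.2, 0.4, -0.3]
opening: 0.0931
gripper_force: 0.0
```

Call:
jog_arm(
  rows=[
    [[0,0.2,0],[0,0,0]],
    [[0,0.45,0],[0,0,0]],
    [[0,0.65,0],[0,0,0]],
    [[0,0.75,0],[0,0,0]],
    [[0,0.75,0],[0,0,0]],
  ],
)

```text
t: 13.9
tool_pos: [0.5519, -0.0428, 0.2891]
orientation: [3.14, 0.003, -0.0]
force: [0.2, -0.6, -0.8]
opening: 0.0931
gripper_force: 0.0
```

```bash
python3 - <<'E'
from h import *
import pickle
for i in range(3): cam('scene')
w=cam('wrist'); pickle.dump(w,open('w2.pkl','wb')); save(np.clip(w['frame']*1.5,0,255).astype(np.uint8),'w2.png');st=robot.read_state();print(st['tool_pos'].round(4),st['orientation'].round(3),-w['R'].T@w['t'])
print(proj(w,[.6,-.044,.15]))
E
```

```text
[ 0.5521 -0.0394  0.2897] [3.141e+00 1.000e-02 1.000e-03] [ 0.62145831 -0.03948112  0.45595867]
[285.46130054 141.46328727]
```

View pics/w2.png

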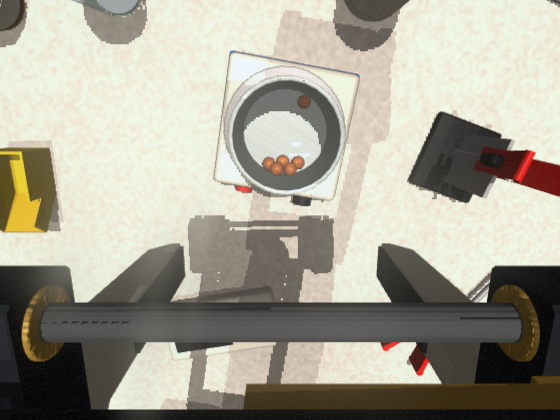

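The wrist view shows all six balls inside the beaker (five at (283,165), one at (304,101)). The rim is centred near (287,136). Measuring the rim more precisely, then on to the clip.

```bash
python3 - <<'E'
from h import *
import pickle
w=pickle.load(open('w2.pkl','rb'));print('f',w['f'])
g=cv2.GaussianBlur(cv2.cvtColor(w['frame'],cv2.COLOR_RGB2GRAY),(3,3),0).astype(float)
for c0 in ((.6,-.044),):
    P=[]
    for a in np.linspace(0,2*np.pi,72,endpoint=False):
        r=np.arange(.036,.056,.0005); pr=[]
        for x in r:
            u,v=proj(w,[c0[0]+x*np.cos(a),c0[1]+x*np.sin(a),.15]); pr.append(cv2.getRectSubPix(g.astype(np.float32),(1,1),(u,v))[0,0])
        i=np.argmax(np.diff(pr)); P.append(proj(w,[c0[0]+r[i]*np.cos(a),c0[1]+r[i]*np.sin(a),.15]))
    P=np.array(P,np.float32); X=np.array([onz(w,*p,.15)[:2] for p in P])
    for it in range(4):
        A=np.c_[2*X,np.ones(len(X))]; s=np.linalg.lstsq(A,(X**2).sum(1),rcond=None)[0]; R=np.sqrt(s[2]+s[0]**2+s[1]**2)
        e=np.hypot(*(X-s[:2]).T)-R; X=X[abs(e)<max(.0015,1.5*e.std())]
    print('centre',s[:2],'R',R,'n',len(X),'rms',e.std())
E
```

```text
f 369.16158402591725
centre [ 0.60371089 -0.04444054] R 0.043859864487932776 n 70 rms 0.00020725146446678324
```

Call:
jog_arm(
  rows=[
    [[0,0.2,0],[0,0,0.06]],
    [[0,0.45,0],[0,0,0.12]],
    [[0,0.7,0],[0,0,0.18]],
    [[0,0.9,0],[0,0,0.2]],
    [[-0.06,1,0],[0,0,0.2]],
  ],
)

```text
t: 14.6
tool_pos: [0.5416, -0.2424, 0.2895]
orientation: [3.103, -0.486, 0.001]
force: [0.2, 0.8, 0.0]
opening: 0.093
gripper_force: 0.0
```

Call:
jog_arm(
  rows=[
    [[0,0,0],[0,0,0]],
    [[0,0,0],[0,0,0]],
    [[0,0,0],[0,0,0]],
  ],
)

```text
t: 14.9
tool_pos: [0.5418, -0.239, 0.2904]
orientation: [3.104, -0.481, 0.002]
force: [0.2, -1.0, 0.6]
opening: 0.093
gripper_force: 0.0
```

```bash
python3 - <<'E'
from h import *
import pickle
w=cam('wrist'); pickle.dump(w,open('w3.pkl','wb'));st=robot.read_state();print(st['tool_pos'].round(4),st['orientation'].round(3),st['q'].round(3))
save(np.clip(w['frame']*1.5,0,255).astype(np.uint8),'w3.png')
h=cv2.cvtColor(w['frame'],cv2.COLOR_RGB2HSV);m=cv2.inRange(h,(0,150,50),(8,255,255))|cv2.inRange(h,(172,150,50),(180,255,255))
n,l,a,ce=cv2.connectedComponentsWithStats(m);print([(a[i].tolist(),ce[i].round(1).tolist()) for i in range(1,n) if a[i,4]>60])
print(proj(w,[.577,-.252,.167]))
E
```

```text
[ 0.5418 -0.2391  0.2905] [ 3.104e+00 -4.800e-01  2.000e-03] [-0.502  0.089  1.403 -0.     1.648  1.376]
[([271, 139, 4, 27, 69], [273.0, 152.2]), ([250, 142, 8, 31, 225], [253.2, 156.7]), ([307, 144, 8, 31, 227], [310.5, 158.9]), ([447, 267, 44, 19, 509], [469.7, 275.7]), ([318, 275, 17, 27, 149], [326.6, 288.5]), ([340, 281, 14, 22, 127], [346.8, 291.1]), ([470, 289, 18, 13, 135], [479.7, 296.9]), ([327, 342, 7, 21, 102], [330.4, 352.2])]
[282.3994944  156.70950975]
```

View pics/w3.png

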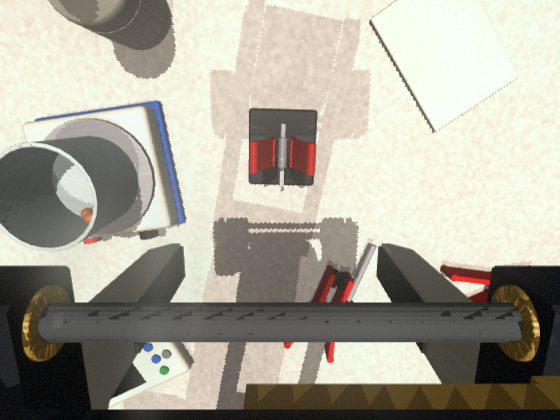

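The wrist view shows the clip from above: lever bars at (253,157) and (310,159), with the plate edge at u≈283. The gripper's yaw matches. The probe hides under a lever, so I'll work out its side numerically from the side-looking views.

```bash
python3 - <<'E'
from h import *
import pickle
w3=pickle.load(open('w3.pkl','rb'));w2=pickle.load(open('w2.pkl','rb'));s,t=pickle.load(open('c0.pkl','rb'))
A=onz(w3,250,156.7,.167);B=onz(w3,315,158.9,.167);print(A,B,np.linalg.norm(A-B)*1e3);C=(A+B)/2
Ac=onz(w3,253.2,156.7,.169);Bc=onz(w3,310.5,158.9,.169);d=(Ac-Bc)[:2];print('C',C,(Ac+Bc)/2,np.linalg.norm(d),'yaw y',np.degrees(np.arctan2(d[1],d[0])))
print('plate',[onz(w3,u,v,.101) for u,v in((283.5,124),(282.5,190))])
d=d/np.linalg.norm(d);X=np.array([d[1],-d[0]])
for n,c in(('scene',s),('w2',w2)):
    g=cv2.cvtColor(c['frame'],cv2.COLOR_RGB2GRAY).astype(np.float32)
    for sg in(1,-1):
        print(n,'side',sg)
        for z in(-.03,-.045,-.055,-.065,-.075,-.085,-.095):
            row=[]
            for x in np.arange(-.012,.0121,.002):
                p=C[:2]+d*.021*sg+X*x; u,v=proj(c,[*p,.123+z]); row.append(int(cv2.getRectSubPix(g,(1,1),(float(u),float(v)))[0,0]))
            print(z,np.round([u,v]),row)
E
```

```text
[ 0.58467356 -0.22785292  0.167     ] [ 0.56764404 -0.27582296  0.167     ] 50.90314001923883
C [ 0.5761588  -0.25183794  0.167     ] [ 0.57653076 -0.25140946  0.169     ] 0.044570159228146417 yaw y 70.19553623335518
plate [array([ 0.59886921, -0.26041437,  0.101     ]), array([ 0.53890815, -0.24049391,  0.101     ])]
scene side 1
-0.03 [228. 186.] [54, 54, 54, 52, 57, 59, 60, 59, 57, 55, 55, 56, 57]
-0.045 [228. 190.] [58, 58, 60, 59, 59, 61, 62, 61, 59, 58, 59, 58, 59]
-0.055 [229. 192.] [60, 57, 58, 59, 58, 58, 61, 60, 57, 59, 60, 59, 58]
-0.065 [229. 194.] [58, 58, 60, 60, 58, 60, 61, 61, 58, 58, 58, 59, 59]
-0.075 [229. 197.] [58, 57, 56, 59, 60, 62, 62, 60, 58, 57, 58, 59, 58]
-0.085 [230. 199.] [53, 54, 54, 54, 54, 55, 54, 54, 55, 57, 55, 54, 53]
-0.095 [230. 201.] [51, 50, 50, 51, 51, 51, 51, 50, 49, 50, 52, 51, 49]
scene side -1
-0.03 [225. 174.] [52, 52, 52, 53, 53, 52, 54, 52, 50, 54, 68, 103, 138]
-0.045 [226. 177.] [51, 50, 54, 57, 60, 56, 52, 51, 52, 57, 75, 99, 123]
-0.055 [226. 180.] [52, 49, 46, 49, 47, 47, 49, 51, 51, 52, 53, 57, 60]
-0.065 [227. 182.] [52, 50, 47, 
[... 585 characters left out ...]
37, 37, 41, 40, 44, 34, 32, 34, 34, 34]
-0.085 [456. 140.] [31, 30, 29, 37, 37, 38, 36, 35, 36, 34, 35, 35, 32]
-0.095 [452. 140.] [39, 40, 36, 40, 39, 39, 39, 39, 39, 40, 40, 37, 37]
w2 side -1
-0.03 [521. 159.] [148, 138, 24, 26, 24, 23, 24, 24, 23, 22, 23, 23, 23]
-0.045 [511. 157.] [147, 34, 24, 26, 25, 26, 25, 25, 23, 23, 23, 22, 22]
-0.055 [505. 156.] [73, 55, 27, 25, 26, 23, 24, 21, 21, 20, 19, 22, 22]
-0.065 [500. 155.] [36, 34, 26, 26, 25, 20, 18, 20, 20, 19, 27, 15, 19]
-0.075 [495. 154.] [36, 32, 24, 27, 25, 22, 16, 19, 20, 19, 25, 20, 19]
-0.085 [490. 153.] [37, 33, 27, 27, 25, 23, 14, 16, 18, 14, 16, 18, 15]
-0.095 [485. 152.] [37, 32, 28, 27, 25, 26, 23, 19, 18, 17, 17, 17, 23]
```

The clip centre is (0.576, -0.252) with its y axis along about 71°, so the yaw already matches. There is a faint rod trace on the +y world side, which I'll confirm against the light bench once the clip is lifted. Going down on the levers.

Call:
jog_arm(
  rows=[
    [[0.183,0.008,0.2],[0,0,0]],
    [[0.183,0.008,0.4],[0,0,0]],
    [[0.183,0.008,0.55],[0,0,0]],
    [[0.183,0.008,0.65],[0,0,0]],
    [[0.183,0.008,0.7],[0,0,0]],
  ],
)

```text
t: 15.45
tool_pos: [0.5749, -0.2514, 0.1475]
orientation: [-3.104, 0.481, 0.004]
force: [-1.1, 0.4, -0.1]
opening: 0.0933
gripper_force: 0.0
```

Call:
jog_arm(
  rows=[
    [[0,0,0],[0,0,0]],
    [[0,0,0],[0,0,0]],
    [[0,0,0],[0,0,0]],
  ],
)

```text
t: 15.75
tool_pos: [0.5768, -0.2539, 0.1526]
orientation: [3.102, -0.483, 0.006]
force: [0.5, -0.4, 0.3]
opening: 0.0929
gripper_force: 0.0
```

```bash
python3 - <<'E'
from h import *
import pickle
w=cam('wrist');st=robot.read_state();print(st['tool_pos'].round(4),st['orientation'].round(3),st['force'].round(1))
h=cv2.cvtColor(w['frame'],cv2.COLOR_RGB2HSV);m=cv2.inRange(h,(0,150,40),(8,255,255))|cv2.inRange(h,(172,150,40),(180,255,255))
n,l,a,ce=cv2.connectedComponentsWithStats(m);L=[(a[i].tolist(),ce[i].round(1).tolist(),onz(w,*ce[i],.169).round(4).tolist()) for i in range(1,n) if a[i,4]>100]
for x in L: print(x)
print('tcp axis at lever height px',proj(w,st['tool_pos']+[0,0,.019]))
E
```

```text
[ 0.5767 -0.2539  0.1525] [ 3.102 -0.483  0.006] [ 0.7 -0.5  0.3]
([217, 207, 50, 95, 2567], [241.8, 259.4], [0.5898, -0.2404, 0.169])
([289, 208, 46, 94, 2429], [310.0, 260.7], [0.5802, -0.2685, 0.169])
([328, 357, 25, 27, 350], [340.7, 373.9], [0.5208, -0.266, 0.169])
tcp axis at lever height px [280.59535587 279.57568868]
```

Call:
jog_arm(
  rows=[
    [[0,-0.01,0.007],[0,0,0]],
    [[0,-0.01,0.007],[0,0,0]],
  ],
)

```text
t: 16.0
tool_pos: [0.5766, -0.2515, 0.1495]
orientation: [3.103, -0.483, 0.003]
force: [-1.0, 0.1, -0.6]
opening: 0.0928
gripper_force: 0.0
```

Call:
jog_arm(
  rows=[
    [[0,0,0],[0,0,0]],
    [[0,0,0],[0,0,0]],
    [[0,0,0],[0,0,0]],
    [[0,0,0],[0,0,0]],
    [[0,0,0],[0,0,0]],
  ],
  hand=1,
  squeeze=25,
)

```text
t: 16.5
tool_pos: [0.5762, -0.2517, 0.149]
orientation: [3.103, -0.484, 0.002]
force: [0.3, -0.1, -0.1]
opening: 0.0578
gripper_force: 0.0
```

Call:
jog_arm(
  rows=[
    [[0,0,0],[0,0,0]],
    [[0,0,0],[0,0,0]],
    [[0,0,0],[0,0,0]],
    [[0,0,0],[0,0,0]],
    [[0,0,0],[0,0,0]],
  ],
)

```text
t: 17.0
tool_pos: [0.5762, -0.2516, 0.1489]
orientation: [3.103, -0.484, 0.001]
force: [0.3, -0.1, -1.1]
opening: 0.0265
gripper_force: 24.8
```

Call:
jog_arm(
  rows=[
    [[0,0,-0.05],[0,0,0]],
    [[0,0,-0.15],[0,0,0]],
    [[0,0,-0.3],[0,0,0]],
    [[0,0,-0.5],[0,0,0]],
    [[0,0,-0.65],[0,0,0]],
  ],
)

```text
t: 17.5
tool_pos: [0.5765, -0.2517, 0.2826]
orientation: [3.102, -0.483, 0.005]
force: [1.2, -0.1, -0.4]
opening: 0.0265
gripper_force: 24.8
```

Call:
jog_arm(
  rows=[
    [[0,0,-0.15],[0,0,0]],
    [[0,0,-0.15],[0,0,0]],
    [[0,0,-0.15],[0,0,0]],
  ],
)

```text
t: 17.8
tool_pos: [0.5765, -0.2517, 0.3102]
orientation: [3.103, -0.483, 0.005]
force: [-0.3, 0.4, -2.4]
opening: 0.0265
gripper_force: 24.8
```

```bash
python3 - <<'E'
from h import *
import pickle
w=cam('wrist');s=cam('scene');t=cam('top');st=robot.read_state();pickle.dump((w,s,t,st),open('c4.pkl','wb'))
p=st['tool_pos'];print(p.round(4),st['orientation'].round(3),st['force'].round(1),st['opening'])
R=Ro.from_rotvec(st['orientation']).as_matrix();
print('toolx',R[:,0].round(3),'tooly',R[:,1].round(3),'z',R[:,2].round(3))
hinge=p-R[:,2]*.026   # hinge below TCP? tcp .149 -> hinge .123
hinge=p+R[:,2]*.026
g=cv2.cvtColor(s['frame'],cv2.COLOR_RGB2GRAY).astype(np.float32)
for sg in(1,-1):     # +1: rod on tool -y side (world +y)
    d=-R[:,1]*sg
    for zz in(-.03,-.04,-.05,-.06,-.068,-.076,-.085):
        a=.275; yl=.018;
        # point on rod at clip z'=zz (in half frame), rotated by a
        k=zz/-.08
        row=[]
        for x in np.arange(-.016,.0161,.002):
            y2=.018*np.cos(a)-zz*np.sin(a); z2=zz*np.cos(a)+.018*np.sin(a)
            P=hinge+d*y2+np.array([0,0,1])*z2+R[:,0]*x; u,v=proj(s,P); row.append(int(cv2.getRectSubPix(g,(1,1),(float(u),float(v)))[0,0]))
        print(sg,zz,np.round(proj(s,hinge+d*y2+np.array([0,0,1])*z2)),row)
E
```

```text
[ 0.5754 -0.2511  0.3069] [-3.104e+00  4.840e-01  3.000e-03] [ 0.3  0.1 -1. ] 0.02700752907275189
toolx [ 0.953 -0.304 -0.002] tooly [-0.304 -0.953  0.   ] z [-0.002  0.    -1.   ]
1 -0.03 [227. 141.] [154, 149, 120, 73, 53, 55, 54, 56, 64, 67, 63, 56, 55, 65, 104, 155, 157]
1 -0.04 [228. 145.] [157, 151, 127, 92, 72, 71, 76, 70, 67, 74, 85, 84, 87, 100, 123, 144, 155]
1 -0.05 [229. 148.] [152, 153, 155, 156, 156, 157, 144, 98, 70, 92, 132, 158, 155, 152, 152, 152, 154]
1 -0.06 [229. 152.] [152, 152, 152, 152, 152, 152, 143, 90, 69, 92, 132, 154, 153, 152, 152, 154, 155]
1 -0.068 [230. 155.] [155, 154, 154, 154, 155, 156, 142, 102, 71, 85, 121, 147, 152, 153, 154, 155, 153]
1 -0.076 [230. 158.] [153, 154, 155, 155, 156, 157, 148, 101, 75, 91, 128, 154, 153, 151, 152, 152, 153]
1 -0.085 [231. 162.] [155, 153, 154, 155, 155, 156, 151, 139, 128, 137, 150, 154, 152, 152, 154, 154, 154]
-1 -0.03 [223. 125.] [93, 53, 46, 50, 51, 52, 53, 53, 53, 50, 49, 52, 74, 116, 152, 152, 151]
-1 -0.04 [223. 127.] [78, 53, 48, 50, 52, 53, 51, 50, 50, 51, 50, 52, 70, 114, 153, 155, 154]
-1 -0.05 [224. 130.] [82, 54, 50, 49, 48, 48, 48, 49, 49, 50, 53, 54, 77, 123, 151, 156, 153]
-1 -0.06 [224. 132.] [70, 49, 48, 51, 47, 49, 47, 47, 50, 52, 54, 56, 90, 133, 158, 157, 156]
-1 -0.068 [224. 134.] [72, 51, 48, 46, 47, 46, 46, 48, 50, 53, 55, 71, 105, 142, 156, 153, 152]
-1 -0.076 [224. 135.] [59, 46, 48, 47, 47, 47, 47, 48, 49, 54, 56, 75, 114, 156, 156, 156, 155]
-1 -0.085 [224. 137.] [56, 50, 50, 48, 48, 49, 49, 49, 52, 55, 61, 79, 117, 149, 156, 155, 154]
```

The rod shows clearly against the bench on the world +y side, with its tip where the model puts it. So the clip goes on the beaker's -y side at (0.589,-0.090), same yaw, probe pointing inward.

Call:
jog_arm(
  rows=[
    [[-0.03,-0.14,0],[0,0,0]],
    [[-0.08,-0.34,0],[0,0,0]],
    [[-0.13,-0.56,0],[0,0,0]],
    [[-0.17,-0.72,0],[0,0,0]],
    [[-0.185,-0.79,0],[0,0,0]],
  ],
)

```text
t: 18.45
tool_pos: [0.5884, -0.0866, 0.3072]
orientation: [-3.105, 0.48, 0.003]
force: [0.2, -0.2, -1.6]
opening: 0.0266
gripper_force: 24.8
```

Call:
jog_arm(
  rows=[
    [[0,0,0],[0,0,0]],
    [[0,0,0],[0,0,0]],
    [[0,0,0],[0,0,0]],
  ],
)

```text
t: 18.75
tool_pos: [0.5887, -0.0911, 0.3083]
orientation: [3.102, -0.486, 0.0]
force: [0.0, -0.9, -1.5]
opening: 0.0265
gripper_force: 24.8
```

```bash
python3 - <<'E'
from h import *
import pickle
w=cam('wrist');s=cam('scene');st=robot.read_state();pickle.dump((w,s,st),open('c5.pkl','wb'))
for i in range(4): cam('top'); st=robot.read_state(); print(st['tool_pos'].round(4),st['orientation'].round(3),st['opening'].round(4))
p=st['tool_pos'];R=Ro.from_rotvec(st['orientation']).as_matrix()
c=np.array([.6037,-.0444]);d=c-p[:2];print('dist',np.hypot(*d),'dir',np.degrees(np.arctan2(d[1],d[0])),'shift tool',(R.T@np.r_[d,0]).round(4))
# find rod tip in scene: dark thin rod; predicted
a=.275;h=p+R[:,2]*.026;q=h-R[:,1]*(.018*np.cos(a)+.08*np.sin(a))+[0,0,-.08*np.cos(a)+.018*np.sin(a)];print('tip pred',q,proj(s,q))
# beaker rim re-fit in wrist view (visible part)
g=cv2.GaussianBlur(cv2.cvtColor(w['frame'],cv2.COLOR_RGB2GRAY),(3,3),0).astype(np.float32);X=[]
for an in np.linspace(0,2*np.pi,120,endpoint=False):
    r=np.arange(.036,.054,.0005);P=[c+x*np.array([np.cos(an),np.sin(an)]) for x in r];U=[proj(w,[*x,.15]) for x in P]
    if not all(5<u<555 and 5<v<235 for u,v in U): continue
    pr=[cv2.getRectSubPix(g,(1,1),(float(u),float(v)))[0,0] for u,v in U];i=np.argmax(np.diff(pr))
    if np.diff(pr)[i]>6: X.append(P[i])
X=np.array(X);print(len(X))
for it in range(6):
    e=np.hypot(*(X-c).T)-.044; J=(X-c)/np.hypot(*(X-c).T)[:,None]; k=abs(e)<.004; dc=np.linalg.lstsq(J[k],e[k],rcond=None)[0]; c=c+dc
print('centre',c,k.sum(),e[k].std())
E
```

```text
Traceback (most recent call last):
AttributeError: 'float' object has no attribute 'round'
```

```bash
python3 - <<'E'
from h import *
import pickle
w,s,st=pickle.load(open('c5.pkl','rb'))
for i in range(3): cam('top'); st=robot.read_state(); print(st['tool_pos'].round(4),st['orientation'].round(3))
p=st['tool_pos'];R=Ro.from_rotvec(st['orientation']).as_matrix()
c=np.array([.6037,-.0444]);d=c-p[:2];print('dist',np.hypot(*d),'shift tool',(R.T@np.r_[d,0]).round(4))
g=cv2.GaussianBlur(cv2.cvtColor(w['frame'],cv2.COLOR_RGB2GRAY),(3,3),0).astype(np.float32);X=[]
for an in np.linspace(0,2*np.pi,120,endpoint=False):
    r=np.arange(.036,.054,.0005);P=[c+x*np.array([np.cos(an),np.sin(an)]) for x in r];U=[proj(w,[*x,.15]) for x in P]
    if not all(5<u<555 and 5<v<235 for u,v in U): continue
    pr=[cv2.getRectSubPix(g,(1,1),(float(u),float(v)))[0,0] for u,v in U];i=np.argmax(np.diff(pr))
    if np.diff(pr)[i]>6: X.append(P[i])
X=np.array(X);print(len(X))
for it in range(6):
    e=np.hypot(*(X-c).T)-.044; J=(X-c)/np.hypot(*(X-c).T)[:,None]; k=abs(e)<.004; c=c+np.linalg.lstsq(J[k],e[k],rcond=None)[0]
print('centre',c,k.sum(),e[k].std())
# scene: lowest dark rod pixels against the beaker interior? compare tip: triangulate not needed
a=.275;h=p+R[:,2]*.026;q=h-R[:,1]*(.018*np.cos(a)+.08*np.sin(a))+[0,0,-.08*np.cos(a)+.018*np.sin(a)];print('tip pred',q.round(3))
E
```

```text
[ 0.5889 -0.0908  0.3087] [ 3.103e+00 -4.860e-01  1.000e-03]
[ 0.5889 -0.0906  0.3088] [ 3.103e+00 -4.860e-01  1.000e-03]
[ 0.5889 -0.0904  0.3088] [ 3.103e+00 -4.850e-01  1.000e-03]
dist 0.04829556332204785 shift tool [ 0.0001 -0.0483 -0.    ]
86
centre [ 0.60367683 -0.04446562] 74 0.0006571798629696668
tip pred [ 0.601 -0.053  0.211]
```

Alignment is confirmed: 48 mm from the rim's centre with the clip's axis radial. Descending.

Call:
jog_arm(
  rows=[
    [[0,0,0.1],[0,0,0]],
    [[0,0,0.22],[0,0,0]],
    [[0,0,0.32],[0,0,0]],
    [[0,0,0.4],[0,0,0]],
    [[0,0,0.44],[0,0,0]],
  ],
)

```text
t: 19.55
tool_pos: [0.5883, -0.0898, 0.219]
orientation: [3.103, -0.484, -0.002]
force: [0.1, -0.3, -1.1]
opening: 0.0262
gripper_force: 24.8
```

Call:
jog_arm(
  rows=[
    [[0,0,0.03],[0,0,0]],
    [[0,0,0.06],[0,0,0]],
    [[0,0,0.09],[0,0,0]],
    [[0,0,0.12],[0,0,0]],
    [[0,0,0.12],[0,0,0]],
  ],
)

```text
t: 20.05
tool_pos: [0.5886, -0.0897, 0.1959]
orientation: [3.103, -0.484, -0.0]
force: [-0.9, 0.3, -0.1]
opening: 0.0265
gripper_force: 24.8
```

Call:
jog_arm(
  rows=[
    [[0,0,0],[0,0,0]],
    [[0,0,0],[0,0,0]],
    [[0,0,0],[0,0,0]],
  ],
)

```text
t: 20.35
tool_pos: [0.5893, -0.0898, 0.1973]
orientation: [3.103, -0.484, 0.003]
force: [0.1, -0.7, -0.6]
opening: 0.0265
gripper_force: 24.8
```

```bash
python3 - <<'E'
from h import *
import pickle
w=cam('wrist');s=cam('scene');t=cam('top')
F=[]
for i in range(4): cam('top'); st=robot.read_state(); F.append(st['force'])
print(st['tool_pos'].round(4),st['orientation'].round(3),np.mean(F,0).round(2),st['opening'])
c=np.array([.6037,-.0444]);print('dist',np.hypot(*(c-st['tool_pos'][:2])))
g=cv2.GaussianBlur(cv2.cvtColor(w['frame'],cv2.COLOR_RGB2GRAY),(3,3),0).astype(np.float32);X=[]
for an in np.linspace(0,2*np.pi,120,endpoint=False):
    r=np.arange(.036,.054,.0005);P=[c+x*np.array([np.cos(an),np.sin(an)]) for x in r];U=[proj(w,[*x,.15]) for x in P]
    if not all(5<u<555 and 5<v<235 for u,v in U): continue
    pr=[cv2.getRectSubPix(g,(1,1),(float(u),float(v)))[0,0] for u,v in U];i=np.argmax(np.diff(pr))
    if np.diff(pr)[i]>6: X.append(P[i])
X=np.array(X)
for it in range(6):
    e=np.hypot(*(X-c).T)-.044; J=(X-c)/np.hypot(*(X-c).T)[:,None]; k=abs(e)<.004; c=c+np.linalg.lstsq(J[k],e[k],rcond=None)[0]
print('centre',c,k.sum(),e[k].std())
E
```

```text
[ 0.5891 -0.0898  0.1969] [ 3.103e+00 -4.840e-01  2.000e-03] [-0.46  0.01 -0.91] 0.026028980658286047
dist 0.04768833509399366
centre [ 0.60368334 -0.04455681] 52 0.0005605680149228705
```

The clip straddles the rim without touching it, and the beaker hasn't moved. Releasing now.

Call:
jog_arm(
  rows=[
    [[0,0,0],[0,0,0]],
    [[0,0,0],[0,0,0]],
    [[0,0,0],[0,0,0]],
    [[0,0,0],[0,0,0]],
    [[0,0,0],[0,0,0]],
  ],
  hand=-1,
)

```text
t: 21.2
tool_pos: [0.5892, -0.0899, 0.1971]
orientation: [3.103, -0.484, 0.002]
force: [0.2, -0.0, 0.0]
opening: 0.0619
gripper_force: 0.0
```

Call:
jog_arm(
  rows=[
    [[0,0,0],[0,0,0]],
    [[0,0,0],[0,0,0]],
    [[0,0,0],[0,0,0]],
    [[0,0,0],[0,0,0]],
    [[0,0,0],[0,0,0]],
  ],
)

```text
t: 21.7
tool_pos: [0.589, -0.0898, 0.1969]
orientation: [3.103, -0.484, 0.002]
force: [0.7, -0.2, 0.1]
opening: 0.0928
gripper_force: 0.0
```

Call:
jog_arm(
  rows=[
    [[0,0,-0.05],[0,0,0]],
    [[0,0,-0.15],[0,0,0]],
    [[0,0,-0.35],[0,0,0]],
    [[0,0,-0.55],[0,0,0]],
    [[0,0,-0.7],[0,0,0]],
  ],
)

```text
t: 22.2
tool_pos: [0.5893, -0.0897, 0.3408]
orientation: [3.103, -0.484, 0.007]
force: [0.9, 0.9, 0.8]
opening: 0.0929
gripper_force: 0.0
```

Call:
jog_arm(
  rows=[
    [[-0.3,0,0],[0,0,0]],
    [[-0.3,0,0],[0,0,0]],
    [[-0.3,0,0],[0,0,0]],
    [[-0.3,0,0],[0,0,0]],
  ],
)

```text
t: 22.6
tool_pos: [0.5322, -0.0716, 0.3376]
orientation: [3.103, -0.484, 0.004]
force: [-0.1, 0.1, -0.3]
opening: 0.0929
gripper_force: 0.0
```

```bash
python3 - <<'E'
from h import *
import pickle
for i in range(6): s=cam('scene')
w=cam('wrist');t=cam('top');st=robot.read_state();pickle.dump((w,s,t,st),open('c6.pkl','wb'))
print(st['tool_pos'].round(4),st['opening'])
c=np.array([.6037,-.0444])
g=cv2.GaussianBlur(cv2.cvtColor(w['frame'],cv2.COLOR_RGB2GRAY),(3,3),0).astype(np.float32);X=[]
for an in np.linspace(0,2*np.pi,120,endpoint=False):
    r=np.arange(.036,.054,.0005);P=[c+x*np.array([np.cos(an),np.sin(an)]) for x in r];U=[proj(w,[*x,.15]) for x in P]
    if not all(5<u<555 and 5<v<235 for u,v in U): continue
    pr=[cv2.getRectSubPix(g,(1,1),(float(u),float(v)))[0,0] for u,v in U];i=np.argmax(np.diff(pr))
    if np.diff(pr)[i]>6: X.append(P[i])
X=np.array(X)
for it in range(6):
    e=np.hypot(*(X-c).T)-.044; J=(X-c)/np.hypot(*(X-c).T)[:,None]; k=abs(e)<.004; c=c+np.linalg.lstsq(J[k],e[k],rcond=None)[0]
print('centre',c,k.sum(),e[k].std())
# lever bars in wrist & scene
for n,cc in(('wrist',w),('scene',s),('top',t)):
    h=cv2.cvtColor(cc['frame'],cv2.COLOR_RGB2HSV);m=cv2.inRange(h,(0,140,50),(8,255,255))|cv2.inRange(h,(172,140,50),(180,255,255))
    k,l,a,ce=cv2.connectedComponentsWithStats(m);pp=proj(cc,[.589,-.09,.21]);print(n,pp.round())
    for i in range(1,k):
        if a[i,4]>8 and np.hypot(*(ce[i]-pp))<70: print(a[i].tolist(),ce[i].round(1),onz(cc,*ce[i],.21).round(3))
E
```

```text
[ 0.532  -0.0715  0.3366] 0.09316152092820647
centre [ 0.60381039 -0.04445504] 115 0.0004078909377605482
wrist [280. 127.]
[246, 111, 9, 33, 272] [250.2 126.4] [ 0.597 -0.068  0.21 ]
[267, 112, 4, 28, 80] [269. 126.] [ 0.593 -0.082  0.21 ]
[287, 113, 3, 27, 54] [287.5 125.7] [ 0.588 -0.096  0.21 ]
[303, 112, 8, 32, 246] [306.4 127.2] [ 0.583 -0.109  0.21 ]
scene [258. 197.]
[301, 156, 26, 5, 51] [313.  158.2] [ 0.426 -0.116  0.21 ]
[301, 165, 25, 9, 57] [311.7 168.5] [ 0.447 -0.092  0.21 ]
[251, 187, 11, 3, 18] [256.2 188. ] [ 0.58  -0.112  0.21 ]
[254, 202, 12, 4, 34] [259.8 203.5] [ 0.595 -0.072  0.21 ]
top [277. 180.]
[291, 113, 12, 8, 67] [296.9 116.3] [ 0.757 -0.141  0.21 ]
[241, 208, 6, 4, 16] [243.4 209.5] [ 0.513 -0.008  0.21 ]
```

```bash
python3 - <<'E'
from h import *
import pickle
w,s,t,st=pickle.load(open('c6.pkl','rb'))
A=tri(w,(248.5,126.4),s,(259.8,203.5));B=tri(w,(307.5,127.2),s,(256.2,188.));print(A,B,'mid',(A[0]+B[0])/2)
d=A[0]-B[0];print('lean deg',np.degrees(np.arcsin(d[2]/np.linalg.norm(d))),np.linalg.norm(d))
ok=abs(A[0][2]-B[0][2])<.012 and .2<(A[0][2]+B[0][2])/2<.228 and np.hypot(*((A[0]+B[0])[:2]/2-[.6038,-.0445]))>.04
print(ok)
if ok: print(robot.close_job())
E
```

```text
(array([ 0.59727736, -0.06737129,  0.21731234]), np.float64(0.00021217451121245773)) (array([ 0.58209251, -0.10945732,  0.2136722 ]), np.float64(0.001681248092601799)) mid [ 0.58968494 -0.0884143   0.21549227]
lean deg 4.651288019140454 0.04488946109216912
True
the job is handed in; nothing more can be done
None
```

The job is handed in, with no verdict returned. By my last measurements, all six balls are in the beaker, the cup stands upright and empty, and the clip is shut on the rim leaning about 5°, with its probe side facing inward and the beaker unmoved.

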